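# Set and clamp a sprung speaker-stand leg

### The arm

A 6-joint arm with a two-finger parallel gripper is mounted at the origin on the work surface. World frame = base frame: x ahead of the robot, y to its left, z up, the work surface at z = 0. Lengths are in m, angles in rad, forces in N, time in s.
With the tool pointing down it reaches from about 0.225 to 0.725 m from the base axis. Payload 3.1 kg.
Tool frame: the origin (TCP) lies on the centre line of the jaws, within the pads' length; the fingertips stand 19 mm ahead of it and the grasp point (between the pads) is the TCP; z points along the fingers, y is the line along which they close (so a half turn about z gives the same grasp; the last joint's range is limited). The gripper opens to 85 mm and grips with 20 to 120 N. Pads are 22 mm wide; open, the fingers measure 114 mm over their backs; the gripper's body (76 mm by 85 mm) begins 54 mm behind the grasp point. The pads swing forward as they close: fully open they stand 13 mm farther back than shut.
Start: joints at [-0.128, 0.048, 0.099, 1.622, 0, 1.443], TCP at [0.525, -0, 0.25] pointing down, gripper open.
Joint ranges: [-2.91, 2.91], [-0.99, 1.94], [-1.21, 1.42], [-2.12, 2.29], [-1.49, 1.47], [-3.14, 3.14]. Speed limits (rad/s): [2.79, 2.79, 3.14, 3.14, 3.14, 3.14].

### API

Orientations are given as a unit quaternion [w, x, y, z].
In Python, from station import bot, eyes, ticket gives the robot as it stands (bot), with the cameras (eyes) and the job (ticket).
- The arm moves only by the tool shift_gripper, called after "Call:" as a command line: name --argument value ..., lists and objects as JSON in quotes. Schema: {"type":"object","properties":{"moves":{"type":"array","items":{"type":"array","prefixItems":[{"type":"array","items":{"type":"number"},"minItems":3,"maxItems":3},{"type":"array","items":{"type":"number"},"minItems":3,"maxItems":3}],"minItems":2,"maxItems":2},"minItems":1,"maxItems":5},"finger_gap":{"type":"number"},"only":{"type":"string"},"quiet":{"type":"boolean"},"lines":{"type":"string"}},"required":["moves"],"additionalProperties":false}. moves is a list of rows, 1 to 5 of them, each written [[dx, dy, dz], [rx, ry, rz]]: dx, dy, dz in a scale on which 1.0 is 0.3 m, then a rotation vector rx, ry, rz in normalised numbers (1 is 2 rad); each row is the pose to reach, as a shift and turn from the pose commanded when the call began, along the tool's axes at that moment; what a row does not reach only later rows make up. A row lasts 1/10 s, in which the tool goes at most 0.05 m and 0.15 rad, less where a joint would pass 70% of its speed; a pose out of reach is approached as far as the arm can. finger_gap is the opening from 0.0 (shut) to 1.0 (fully open), set as the call begins (left out keeps the last). The fingers move at their own pace and stop on an object; the grip force is fixed at half the most. Time passes only in rows, so rows that do not move let the fingers close. The tool returns the time, the measured TCP pose, the force, the opening and the grip force at its end. only (a regular expression) keeps the lines of the reply that match it, lines (a string "A,B") keeps lines A to B, and quiet returns only ok. A shift or turn number past 1, either way, is cut back to 1. Input that does not fit is refused with a message, and nothing moves.
- bot.state(): the state, without advancing time (a new reading comes with each control period).
- eyes.snapshot(name): name is "scene" or "side" or "wrist"; returns (picture, depth): 400x640x3 uint8, red, green, blue; 400x640 float32, m along the optical axis (not along the pixel's ray), 0 where there is no reading.
- eyes.camera_params(name): a dict with "intrinsics" (3x3 intrinsics, pixels), "eye" and "attitude" of the camera in the world; the wrist camera has in their place "T_tool_cam" (4x4, takes a point from camera to tool coordinates, whose origin is the TCP and whose axes are the flange's). Camera axes: x right, y down, z forward; pixel columns grow to the right and rows downward; lengths in m; the calibration is good to about 2 mm. A picture is of the moment at which its call begins: read the wrist's pose just before it. camera_params takes no time and is no camera call.
- ticket.hand_in(): hands the job in; it is judged then, once.
The state is a dict: "time_s": time; "qpos": joint angles; "qd": joint speeds; "joint_torque": joint torques, N m; "tool_pos": TCP position; "orientation": TCP orientation; "force": force on the tool from outside, world axes, zero at the start; "torque": the same for the moment, N m; "width": opening from 0.0 (shut) to 1.0 (fully open); "finger_force": force on a finger pad.
Only numpy, scipy, OpenCV 4.12 (cv2) and the standard library are available. Lean on these libraries where they do the work, as an engineer would, in place of code of your own. Each camera call takes 0.05 s, during which the arm holds its last target. There are 200 camera calls.

### The job

The pole of a speaker stand lies in its rests on the console. Push its sprung leg in until the rear face of the grey plate sits on the orange length mark, and while you hold it there slide the red cam lever fully home against the clamp neck; do not close the lever before the leg is on the mark. Finish while still holding the leg on the mark by its clamp head with the lever closed, since the spring keeps pushing until I fit the safety pin, and do not disturb the bottle or the bowl.

Things in the scene. Friction and masses are not known exactly. Their poses are not given: they have to be found in the camera images.
- stand: Fixed stand pole along local x on a green board 560 x 100 x 16 (x, y, z). Origin: centre of the board's underside, on the table; z up. Bare steel tube, 16 diameter, axis 85 above the table, from a black hub (x -268 to -222, top z 110) to +x into the leg. Black rest under the leg at x 105: 14 long, 60 wide, top z 83. The +x end points to the robot's left, within about 40 degrees.
- head: Clamp head of the sliding leg, axes as stand. Origin: tube axis, rear (-x) face of the grey push plate (x 0 to 6, y -42 to 42, z -22 to 22). Before it the black neck: x 6 to 40, y -8 to 10, z -14 to 14, then the leg, a 22 diameter tube to a rubber foot at x 223. Red lever on the neck's -y side. Fingers straddling neck and open lever (37 wide) can push the plate; closing them shuts the lever.
- plate_rear (a point): Centre of the rear face of the grey plate = origin of head: the point to bring onto the mark.
- leg (a joint): Travel of the leg in m: 0 = fully out, where it starts; grows as it is pushed in towards the stand's -x, to 0.14. plate_rear is at local x = 0.060 - value in stand. A spring pushes it out with 5 N at 0 to 8 N at 0.14, also with the lever closed, so it runs out when let go; friction about 1 N.
- mark_mid (a point): Middle of the orange band, 10 long, painted round the bare steel tube behind (-x of) the plate, on the tube axis 85 above the table. It stays where it is.
- mark (a joint): Place of the orange band in m, on the same scale as leg: the plate's rear face is on the middle of the band when leg equals this value (0.05 to 0.11).
- lever_face (a point): Centre of the outer (-y) face of the red lever pad: pad 28 long (x 9 to 37 in head), 26 tall, 5 thick, with a red lip 22 long over the neck's top (z 14 to 18). Outer face at y -27 in head when open, y -13 when closed; then it is 23 across from the neck's +y face to the pad's outer face.
- lever (a joint): Slide of the cam lever in m towards +y: 0 = open, 0.014 = fully home. Starts at 0 to 0.002. It moves with the leg, resists with about 3 N and stays where it is left.
- bottle: Amber glass bottle, 62 in diameter, 210 tall, standing; origin at the centre of its underside. To be left alone.
- bowl: White bowl, 120 across, 55 tall; origin at the centre of its underside. To be left alone.

How it is judged:
On the way, in this order (a step that is already met when the one before it is completed fails the run):
1. the plate is held on the orange mark with the lever still open (x of plate_rear in the frame of mark_mid between -0.007 and 0.007 m and value of joint lever below 0.007 m), for 0.2 s.
2. the lever is slid home while the plate stays on the mark (x of plate_rear in the frame of mark_mid between -0.007 and 0.007 m and value of joint lever above 0.012 m), for 0.2 s.
At the end, for the whole second after the job is handed in: The rear face of the grey plate is within 7 mm of the middle of the orange band, the lever is within 2 mm of fully home, and the fingers still hold the clamp head (contact force over 3 N), at rest (all of step 2 and contact force between the fingers and head above 3 N and linear speed of head below 0.01 m/s); the arm keeps its last pose, push and grip.
It fails at once if the lever is closed more than half way while the plate is more than 10 mm off the mark (value of joint lever above 0.007 m and (x of plate_rear in the frame of mark_mid above 0.01 m or x of plate_rear in the frame of mark_mid below -0.01 m)).
It fails at once if the bottle is moved more than 25 mm or tipped (distance of bottle from where it was at the start of the episode above 0.025 m or angle between bottle's own z axis and vertical above 0.35 rad).
It fails at once if the bowl is moved more than 25 mm (distance of bowl from where it was at the start of the episode above 0.025 m).
It also fails if it takes over 32 s, if anything falls off the work surface, if the arm or the gripper's body presses on something with over 40 N, if the wrist force passes 120 N, or if a joint passes its speed limit or range.

## Working session

There is one attempt and no reset: what is moved stays moved. The work goes in short steps, Python scripts to look and compute and a tool call to move; the robot and the scene stay as the last step left them, time stands still between calls to the robot, and variables do not carry over. Pictures are saved under pics/ and viewed, at most 10 in all, crops included, and the job is handed in when it is done.

```bash
ls; mkdir -p pics; python3 - <<'E'
from station import bot, eyes, ticket
import cv2, numpy as np
s=bot.state();print(s)
ims=[]
for n in("scene","side","wrist"):
    p=eyes.camera_params(n);print(n,p)
    im,d=eyes.snapshot(n);np.savez(f"pics/{n}0.npz",im=im,d=d)
    cv2.imwrite(f"pics/{n}0.png",im[:,:,::-1])
E
```

```text
pics
station.py
{'time_s': 0.0, 'qpos': array([-1.27774432e-01,  4.87499390e-02,  9.75520384e-02,  1.62200690e+00,
        3.96558418e-05,  1.44302451e+00]), 'qd': array([-0.0001515 , -0.00215374,  0.00015727,  0.00159652,  0.00011131,
       -0.00135434]), 'joint_torque': array([ 2.96208136e-04, -3.38780022e+01,  3.20016932e+01,  2.03766406e-02,
       -2.11149008e-04,  6.20949692e-06]), 'tool_pos': array([5.24416992e-01, 8.75612243e-05, 2.49094585e-01]), 'orientation': array([-0.00096521,  0.70710721,  0.70710533, -0.00072038]), 'force': array([-0.18190948,  0.03668798, -0.66727389]), 'torque': array([-0.03309375, -0.0015892 , -0.02370966]), 'finger_force': 0.0, 'width': 1.0030518469431875}
scene {'intrinsics': array([[403.57196113,   0.        , 322.15717475],
       [  0.        , 403.57196113, 207.36310412],
       [  0.        ,   0.        ,   1.        ]]), 'eye': array([0.8250863 , 0.52993897, 0.51132795]), 'attitude': array([-0.116291  ,  0.26448193,  0.86476386, -0.41074223])}
side {'intrinsics': array([[412.31707317,   0.        , 324.8412682 ],
       [  0.        , 412.31707317, 206.7155891 ],
       [  0.        ,   0.        ,   1.        ]]), 'eye': array([ 0.45739402, -0.42427581,  0.51846764]), 'attitude': array([-0.42886981,  0.89898194, -0.08014532,  0.03845625])}
wrist {'intrinsics': array([[334.42545768,   0.        , 317.39994601],
       [  0.        , 334.42545768, 202.2640871 ],
       [  0.        ,   0.        ,   1.        ]]), 'T_tool_cam': array([[ 7.18855880e-04, -9.64701492e-01, -2.63344858e-01,
         6.62256807e-02],
       [ 9.99999678e-01,  7.87730960e-04, -1.55953623e-04,
        -8.14551509e-04],
       [ 3.57893590e-04, -2.63344661e-01,  9.64701747e-01,
        -1.24612608e-01],
       [ 0.00000000e+00,  0.00000000e+00,  0.00000000e+00,
         1.00000000e+00]])}
```

View pics/scene0.png

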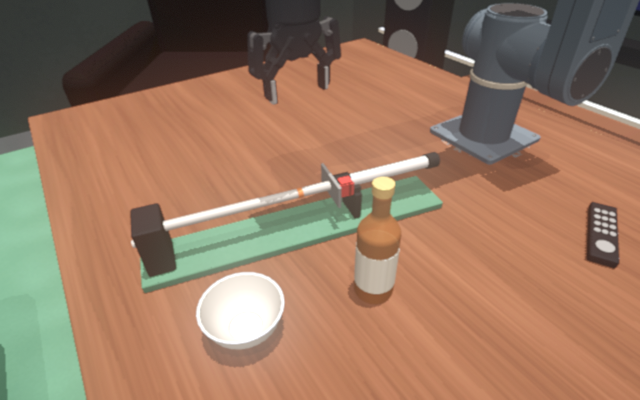

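View pics/side0.png

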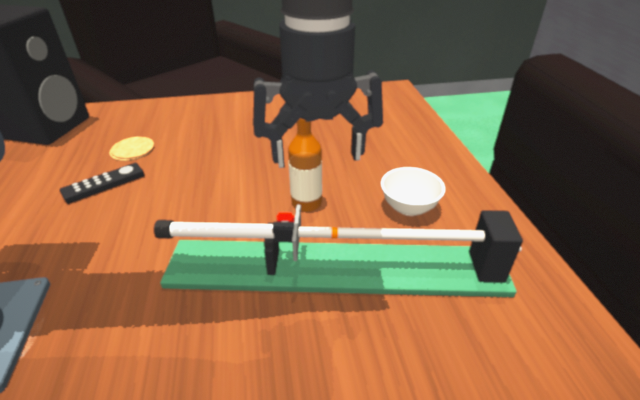

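View pics/wrist0.png

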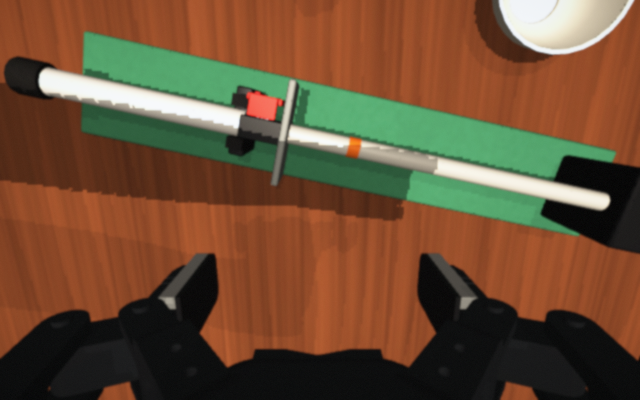

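The scene, side and wrist views show the stand with its foot at the left (wrist px 25,77) and its hub at the right (605,200). The plate is at about (285,133), the red lever at (265,106) on the upper side, and the orange band at (355,148). The bottle stands on the lever side, and the bowl is at upper right.

```bash
cat > h.py <<'E'
from station import bot, eyes, ticket
import cv2, numpy as np
from scipy.spatial.transform import Rotation as R
def rot(q): return R.from_quat(np.r_[q[1:],q[0]]).as_matrix()
def pose(n,s=None):
    p=eyes.camera_params(n);K=p["intrinsics"]
    if n=="wrist":
        s=s or bot.state();Rt=rot(s["orientation"]);T=p["T_tool_cam"]
        return K,Rt@T[:3,:3],Rt@T[:3,3]+s["tool_pos"]
    return K,rot(p["attitude"]),np.array(p["eye"])
def snap(n):
    P=pose(n);im,d=eyes.snapshot(n);return im,d,P
def ray(P,u,v): return P[2],P[1]@np.linalg.solve(P[0],[u,v,1.])
def onz(P,u,v,z): o,d=ray(P,u,v);return o+d*(z-o[2])/d[2]
def tri(*rs):
    A=0;b=0;
    for o,d in rs:
        d=d/np.linalg.norm(d);M=np.eye(3)-np.outer(d,d);A=A+M;b=b+M@o
    X=np.linalg.solve(A,b);return X,[np.linalg.norm(np.cross(X-o,d/np.linalg.norm(d))) for o,d in rs]
def proj(P,X): c=P[0]@(P[1].T@(np.asarray(X)-P[2]));return c[:2]/c[2]
def mask(im,k):
    h,s,v=cv2.split(cv2.cvtColor(im,cv2.COLOR_RGB2HSV))
    m={'orange':(h>9)&(h<19)&(s>200)&(v>200),'red':((h<5)|(h>174))&(s>190)&(v>110),'green':(h>55)&(h<90)&(s>60),'bowl':(s<60)&(v>150)}[k]
    return m.astype(np.uint8)
def blobs(im,k,mn=12):
    n,l,st,c=cv2.connectedComponentsWithStats(mask(im,k))
    return [(c[i].round(1).tolist(),st[i].tolist()) for i in range(1,n) if st[i,4]>=mn]
E
python3 - <<'E'
from h import *
for n in("scene","side","wrist"):
    f=np.load(f"pics/{n}0.npz");P=pose(n)
    print(n,"axis",P[1][:,2],"base px",proj(P,[0,0,0]))
    for k in("orange","red"): print(k,blobs(f['im'],k))
Pw,Ps,Pc=pose("wrist"),pose("side"),pose("scene")
print("hub end tube",onz(Pw,605,200,.085),"foot",onz(Pw,20,76,.085))
for nm,z,pts in(("greencorner",.016,[(85,33),(615,152),(82,128)]),): print([onz(Pw,*p,z) for p in pts])
E
```

```text
scene axis [-0.41839631 -0.64887634 -0.63553444] base px [482.36769727 135.3722958 ]
orange []
red []
side axis [ 0.13788677  0.76492825 -0.62918361] base px [-43.85135229 340.75785733]
orange [([303.8, 145.4], [288, 135, 32, 21, 486]), ([334.5, 231.7], [332, 227, 5, 11, 42])]
red [([285.4, 217.1], [278, 214, 16, 8, 98])]
wrist axis [-0.00193327 -0.26309224 -0.96476875] base px [-143.91629583  171.26835677]
orange [([354.3, 145.1], [349, 138, 11, 15, 122])]
red [([257.3, 93.1], [252, 91, 13, 5, 22]), ([247.9, 98.1], [246, 96, 4, 6, 14]), ([277.4, 101.8], [276, 99, 3, 7, 13])]
hub end tube [ 0.7800192  -0.01011461  0.085     ] foot [0.28132808 0.09360502 0.085     ]
[array([0.29620186, 0.13962848, 0.016     ]), array([0.83980124, 0.024481  , 0.016     ]), array([0.27652177, 0.04895696, 0.016     ])]
```

```bash
python3 - <<'E'
from h import *
f={n:np.load(f"pics/{n}0.npz") for n in("scene","side","wrist")}
def crop(n,x,y,w,h,W,H): return cv2.resize(f[n]['im'][y:y+h,x:x+w],(W,H),interpolation=cv2.INTER_CUBIC)
a=crop("wrist",220,70,160,120,800,300*2)[:, :]
a=cv2.resize(a,(480,360));b=crop("side",240,190,120,90,320,240);c=crop("scene",250,150,130,90,347,240)
o=np.zeros((600,800,3),np.uint8);o[:360,:480]=a;o[360:,:320]=b;o[360:,320:667]=c
cv2.imwrite("pics/crops.png",o[:,:,::-1])
P={n:pose(n) for n in f}
print("orange",tri(ray(P['wrist'],354.3,146),ray(P['side'],334.5,231.7)))
# bottle from side label/scene: cap in scene (383,185)
print("bottle top",onz(P['scene'],383,185,.21))
print("bottle tri cap w/ side",tri(ray(P['scene'],383,185),ray(P['side'],304,118)))
print("bottle foot scene",onz(P['scene'],375,290,.0),"side",onz(P['side'],307,203,.0))
print("bowl rim scene",onz(P['scene'],241,303,.055),"side",onz(P['side'],412,185,.055))
E
```

```text
orange (array([0.55530791, 0.03752691, 0.08665171]), [np.float64(0.0005444454686577097), np.float64(0.00054444546865759)])
bottle top [0.5395299  0.22897517 0.21      ]
bottle tri cap w/ side (array([0.53216339, 0.2153387 , 0.19576562]), [np.float64(0.00487429920595333), np.float64(0.004874299205953472)])
bottle foot scene [0.53374596 0.22826787 0.        ] side [0.53764042 0.22416352 0.        ]
bowl rim scene [0.73266275 0.17380877 0.055     ] side [0.73459804 0.17468549 0.055     ]
```

View pics/crops.png

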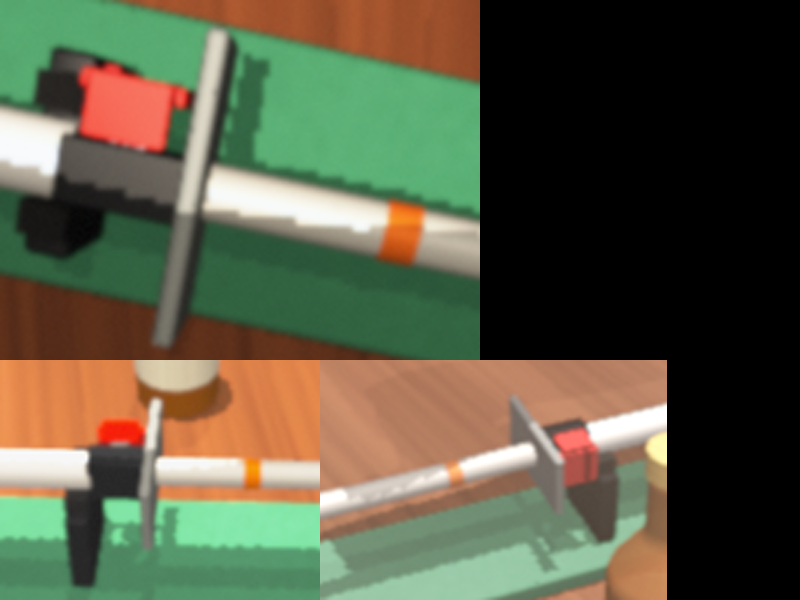

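```bash
python3 - <<'E'
from h import *
Pw,Ps,Pc=pose("wrist"),pose("side"),pose("scene")
r=[onz(Pw,*p,.107) for p in((298.7,83.3),(281,183.3))]
l=[onz(Pw,*p,.107) for p in((288.3,80.7),(271,185))]
for e in(r,l):
    d=e[1]-e[0];print(e,np.linalg.norm(d),np.degrees(np.arctan2(d[1],d[0]))-90,sum(e)/2)
o=onz(Pw,354.1,147.7,.093);print("orange",o)
# hub tube end and foot line heights: two view triangulation
print("foot",tri(ray(Pw,25,77),ray(Ps,163,229)),"plate top lever end",tri(ray(Pw,293.3,80.7),ray(Ps,240+157/2.667,190+40/2.667)),
 "other end",tri(ray(Pw,275.5,185),ray(Pc,250+515/2.667*1,150+37/2.667)), "red", tri(ray(Pw,220+125/3,70+108/3),ray(Ps,240+121/2.667,190+65/2.667)))
th=np.radians(168.1);u=np.array([np.cos(th),np.sin(th)])
print("u",u,"plate-rear along u from orange",(sum(r)/2-o)[:2]@u)
E
```

```text
[array([0.50924817, 0.08645901, 0.107     ]), array([0.49374211, 0.00942913, 0.107     ])] 0.07857506566748798 -191.38149328757817 [0.50149514 0.04794407 0.107     ]
[array([0.50144123, 0.08830452, 0.107     ]), array([0.48553729, 0.00800266, 0.107     ])] 0.08186161595281724 -191.20256991885913 [0.49348926 0.04815359 0.107     ]
orange [0.55395786 0.03681754 0.093     ]
foot (array([0.29175758, 0.09150771, 0.08863151]), [np.float64(0.0028477725951394943), np.float64(0.0028477725951395185)]) plate top lever end (array([0.50640877, 0.08811353, 0.10681724]), [np.float64(0.0012279836213329102), np.float64(0.0012279836213327615)]) other end (array([0.44383288, 0.11109681, 0.17796283]), [np.float64(0.1025792578138444), np.float64(0.10257925781384443)]) red (array([0.48229125, 0.06964596, 0.1063676 ]), [np.float64(0.0018143172975035877), np.float64(0.001814317297503473)])
u [-0.97850899  0.20620419] plate-rear along u from orange 0.053629580585749834
```

Units first: shifts go in shares of 0.3 m and turns go in shares of 2 rad. So 0.0546 m / 0.3 = 0.182, -0.0486 m / 0.3 = -0.162, -0.7 rad / 2 = -0.35.

Call:
shift_gripper --moves '[[[0.0367,-0.0333,0],[0,0,-0.07]],[[0.0733,-0.0667,0],[0,0,-0.14]],[[0.11,-0.1,0],[0,0,-0.21]],[[0.1467,-0.1333,0],[0,0,-0.28]],[[0.182,-0.162,0],[0,0,-0.35]]]' --finger_gap 0.72

```text
time_s: 0.65
tool_pos: [0.4757, 0.055, 0.2499]
orientation: [-0.0, 0.419, 0.908, -0.0]
force: [-0.4, 0.6, -0.1]
width: 0.719
finger_force: 0.0
```

Call:
shift_gripper --moves '[[[0,0,0],[0,0,-0.07]],[[0,0,0],[0,0,-0.14]],[[0,0,0],[0,0,-0.21]],[[0,0,0],[0,0,-0.28]],[[0,0,0],[0,0,-0.334]]]'

```text
time_s: 1.15
tool_pos: [0.4761, 0.0547, 0.2499]
orientation: [-0.0, 0.099, 0.995, -0.0]
force: [0.3, 0.5, 0.4]
width: 0.718
finger_force: 0.0
```

Call:
shift_gripper --moves '[[[0,0,0],[0,0,0]],[[0,0,0],[0,0,0]]]'

```text
time_s: 1.35
tool_pos: [0.4762, 0.0546, 0.25]
orientation: [-0.0, 0.102, 0.995, -0.0]
force: [0.3, -0.7, 0.6]
width: 0.719
finger_force: 0.0
```

```bash
cat > rel.py <<'E'
from h import *
s=bot.state();Rt=rot(s["orientation"])
th=np.radians(168.4);u=np.array([np.cos(th),np.sin(th),0]);v=np.array([-u[1],u[0],0])
e=s["tool_pos"]-np.array([.501,.048,.085])
print("t",s["time_s"],"tcp in start-head frame",(np.array([e@u,e@v,e[2]])*1e3).round(1),"w",s["width"],"F",(np.array([s["force"]@u,s["force"]@v,s["force"][2]])).round(1),s["finger_force"])
print("tool x,y in stand",np.round([[Rt[:,i]@u,Rt[:,i]@v,Rt[2,i]] for i in(0,1)],3),s["qpos"].round(2))
E
python3 - <<'E'
import rel
from h import *
im,d,P=snap("wrist");cv2.imwrite("pics/w1.png",im[:,:,::-1]);np.savez("pics/w1.npz",im=im,d=d);print(blobs(im,"orange"),blobs(im,"red"))
print([proj(P,X) for X in([.501,.048,.107],[.5545,.037,.093])])
E
```

```text
t 1.35 tcp in start-head frame [ 25.6  -1.5 165. ] w 0.7192850519409263 F [-0.4  0.6  0.6] 0.0
tool x,y in stand [[ 1.    -0.003  0.001]
 [-0.003 -1.    -0.   ]] [-0.03 -0.07 -0.02  1.62  0.    0.18]
[([316.0, 275.2], [311, 272, 11, 8, 82])] [([337.6, 194.6], [327, 177, 22, 33, 544])]
[array([316.31016262, 225.18061895]), array([316.5205103 , 275.98676818])]
```

View pics/w1.png

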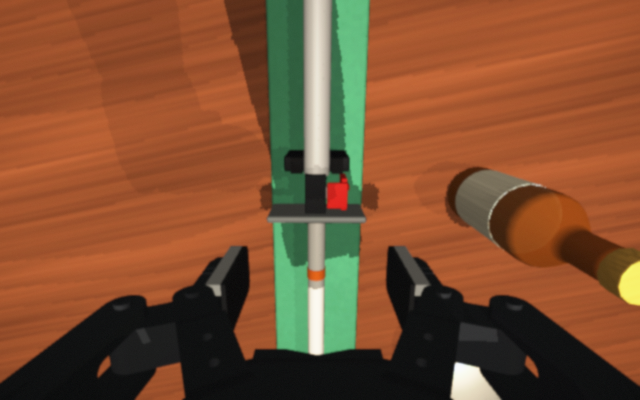

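The wrist view shows the pole running vertically, centred between the fingers. The plate's rear top edge is at row ≈221, the orange band at (316,275), the red lever at (338,195), and the bottle is well to the right.

```bash
python3 - <<'E'
import rel
from h import *
u,v=rel.u,rel.v
f=np.load("pics/w1.npz");im=f['im'];P=pose("wrist")
for c in(285,345,300): print(c,[im[r,c].tolist() for r in range(200,226,1)][::1] if c==285 else cv2.cvtColor(im,cv2.COLOR_RGB2GRAY)[200:226,c])
B=np.array([.501,.048,.085])
for px,z in(((316.5,221.5),.107),((316,275.2),.093),((316,262),.093),((270,221),.107),((365,221),.107),((337.6,195),.103),((305,190),.099),((327,190),.099)):
    e=onz(P,*px,z)-B;print(px,round(e@u*1e3,1),round(e@v*1e3,1))
E
```

```text
t 1.4 tcp in start-head frame [ 25.5  -1.5 165.1] w 0.7182696339924781 F [ 0.6  0.8 -0.4] 0.0
tool x,y in stand [[ 1.    -0.002  0.   ]
 [-0.002 -1.    -0.   ]] [-0.03 -0.07 -0.02  1.62  0.    0.18]
285 [[56, 111, 73], [55, 108, 72], [55, 102, 69], [53, 85, 61], [54, 65, 53], [53, 54, 49], [54, 53, 48], [54, 52, 48], [54, 54, 49], [53, 52, 47], [54, 51, 47], [54, 52, 48], [53, 52, 48], [53, 52, 47], [55, 54, 49], [61, 60, 55], [82, 81, 75], [111, 108, 99], [132, 130, 118], [139, 136, 124], [134, 131, 119], [119, 120, 108], [98, 114, 94], [73, 112, 80], [58, 111, 74], [56, 111, 74]]
345 [ 94  93  93  92  91  90  89  86  81  73  63  54  53  52  52  59  76 104
 128 139 134 121 108  98  96  96]
300 [ 79  78  75  67  58  53  52  52  52  52  52  52  53  51  53  60  79 108
 129 138 131 117 100  86  80  79]
(316.5, 221.5) 3.2 -0.2
(316, 275.2) -53.9 0.4
(316, 262) -40.6 0.4
(270, 221) 3.7 39.0
(365, 221) 3.6 -41.0
(337.6, 195) 25.2 -17.9
(305, 190) 28.6 9.5
(327, 190) 28.5 -9.1
```

To row units: 0.135 m / 0.3 = 0.45, 0.115 m / 0.3 = 0.3833.

Call:
shift_gripper --moves '[[[0.0083,0,0.1333],[0,0,0]],[[0.0083,0,0.2667],[0,0,0]],[[0.0083,0,0.3833],[0,0,0]],[[0.0083,0,0.45],[0,0,0]],[[0.0083,0,0.45],[0,0,0]]]' --finger_gap 0.78

```text
time_s: 1.9
tool_pos: [0.4707, 0.0552, 0.1112]
orientation: [-0.004, 0.102, 0.995, -0.0]
force: [-0.3, 0.6, -0.3]
width: 0.778
finger_force: 0.0
```

```bash
python3 - <<'E'
import rel
from h import *
o=[]
for n in("wrist","side"):
    im,d,P=snap(n);o.append(im)
o=np.vstack([o[0][:, :],o[1][100:300]]);cv2.imwrite("pics/w2.png",o[:,:,::-1])
E
```

```text
t 1.9 tcp in start-head frame [31.1 -0.9 26.2] w 0.7776224545844366 F [ 0.4 -0.6 -0.3] 0.0
tool x,y in stand [[ 1.    -0.002  0.008]
 [-0.002 -1.    -0.001]] [-0.02 -0.06 -0.29  1.35 -0.    0.18]
```

View pics/w2.png

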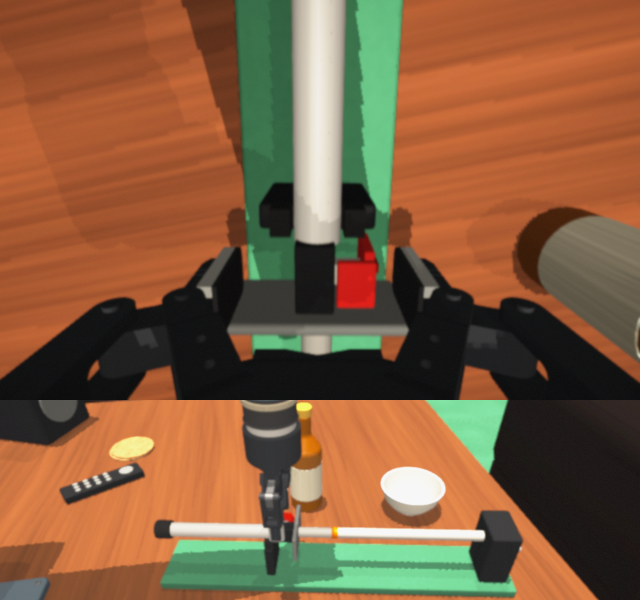

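The fingers straddle the neck and lever ahead of the plate, clear of the black rest. The bottle is far to the right. I'll lower, narrow the opening, then push.

To row units: 0.02 m / 0.3 = 0.0667, 0.012 m / 0.3 = 0.04.

Call:
shift_gripper --moves '[[[-0.01,0,0.04],[0,0,0]],[[-0.01,0,0.0667],[0,0,0]],[[-0.01,0,0.0667],[0,0,0]]]' --finger_gap 0.78

```text
time_s: 2.3
tool_pos: [0.4765, 0.0544, 0.0945]
orientation: [-0.001, 0.101, 0.995, -0.0]
force: [-0.2, -0.6, -0.1]
width: 0.782
finger_force: 0.0
```

```bash
python3 rel.py
```

```text
t 2.3 tcp in start-head frame [25.3 -1.4  9.5] w 0.7823871864238113 F [ 0.1  0.7 -0.1] 0.0
tool x,y in stand [[ 1.    -0.001  0.001]
 [-0.001 -1.    -0.   ]] [-0.03 -0.04 -0.3   1.31 -0.    0.18]
```

Call:
shift_gripper --moves '[[[-0.0267,0,0],[0,0,0]],[[-0.06,0,0],[0,0,0]],[[-0.0933,0,0],[0,0,0]],[[-0.1267,0,0],[0,0,0]],[[-0.1267,0,0],[0,0,0]]]' --finger_gap 0.70

```text
time_s: 2.8
tool_pos: [0.5136, 0.0467, 0.0951]
orientation: [-0.002, 0.102, 0.995, -0.0]
force: [-5.1, 0.4, 2.2]
width: 0.701
finger_force: 2.4
```

Call:
shift_gripper --moves '[[[0,0,0],[0,0,0]],[[0,0,0],[0,0,0]],[[0,0,0],[0,0,0]]]'

```text
time_s: 3.1
tool_pos: [0.5133, 0.0468, 0.0951]
orientation: [-0.001, 0.101, 0.995, -0.0]
force: [-5.3, -0.5, 0.6]
width: 0.704
finger_force: 2.5
```

```bash
cat > look.py <<'E'
import rel
from h import *
import sys
u,v=rel.u,rel.v;B=np.array([.501,.048,.085])
ims={}
for n in("side","scene"):
    im,d,P=snap(n);ims[n]=im
    for c,st in blobs(im,"orange",4):
        e=onz(P,*c,.088)-B
        if abs(e@v)<.03: print(n,"orange",c,st,(e@u*1e3).round(1))
a=cv2.resize(ims["side"][190:270,270:390],(600,400),interpolation=cv2.INTER_CUBIC)
o=np.zeros((600,600,3),np.uint8);o[:400]=a;o[400:,:300]=cv2.resize(ims["scene"][150:230,230:350],(300,200),interpolation=cv2.INTER_CUBIC)
cv2.imwrite(f"pics/{sys.argv[1]}.png",o[:,:,::-1]);np.savez(f"pics/{sys.argv[1]}.npz",**ims)
E
python3 look.py w3
```

```text
t 3.1 tcp in start-head frame [-12.3  -1.3  10.1] w 0.7039927978741563 F [5.1 1.6 0.6] 2.46295228600502
tool x,y in stand [[ 1.    -0.     0.001]
 [-0.    -1.    -0.001]] [-0.04  0.05 -0.21  1.31 -0.    0.16]
side orange [334.4, 231.6] [332, 227, 5, 10, 41] -55.7
```

View pics/w3.png

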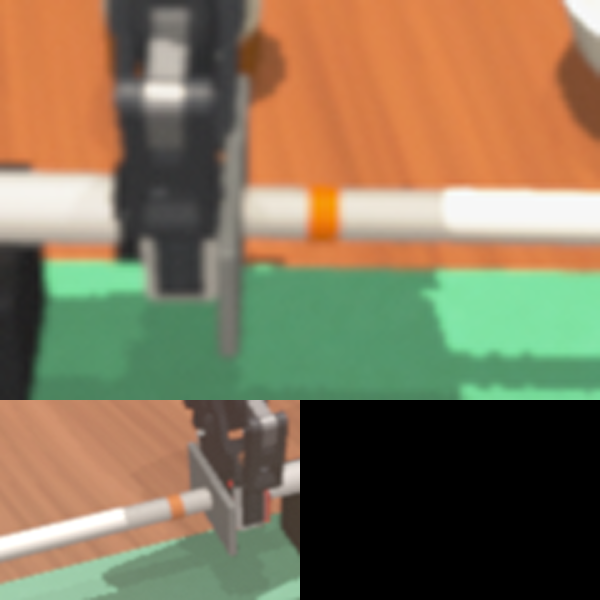

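The side view shows the plate's rear face at crop x≈246 and the band at 309–339 (10 mm wide), so about 26 mm remains. The TCP reading (17 mm pad offset) gives the same figure.

To row units: -0.025 m / 0.3 = -0.0833, -0.02 m / 0.3 = -0.0667.

Call:
shift_gripper --moves '[[[-0.0333,0,0.0133],[0,0,0]],[[-0.0667,0,0.0133],[0,0,0]],[[-0.0833,0,0.0133],[0,0,0]],[[-0.0833,0,0.0133],[0,0,0]],[[-0.0833,0,0.0133],[0,0,0]]]'

```text
time_s: 3.7
tool_pos: [0.5379, 0.0416, 0.0913]
orientation: [-0.001, 0.101, 0.995, -0.0]
force: [-5.9, 0.2, 1.5]
width: 0.698
finger_force: 2.7
```

```bash
python3 look.py w4; python3 - <<'E'
from h import *
f=np.load("pics/w4.npz")
for y in(229,232,235): print(cv2.cvtColor(f["side"],cv2.COLOR_RGB2HSV)[y,325:345].tolist())
E
```

```text
t 3.7 tcp in start-head frame [-37.4  -1.1   6.3] w 0.6976346529837021 F [5.8 0.9 1.5] 2.6516836881637573
tool x,y in stand [[ 1.    -0.001  0.001]
 [-0.001 -1.    -0.001]] [-0.05  0.11 -0.15  1.31 -0.    0.16]
side orange [336.0, 232.0] [336, 228, 1, 9, 9] -58.1
[[120, 5, 54], [90, 5, 52], [135, 9, 54], [105, 10, 53], [135, 10, 53], [0, 0, 57], [10, 9, 81], [19, 18, 115], [16, 35, 139], [11, 103, 171], [12, 184, 222], [15, 225, 237], [13, 155, 237], [14, 76, 233], [19, 35, 230], [20, 29, 230], [20, 29, 231], [20, 29, 230], [18, 29, 231], [20, 30, 230]]
[[30, 4, 62], [0, 0, 61], [120, 4, 59], [150, 5, 56], [120, 10, 53], [0, 0, 58], [23, 12, 87], [23, 19, 121], [15, 36, 142], [11, 106, 174], [12, 186, 227], [15, 218, 240], [13, 152, 240], [14, 74, 234], [19, 32, 230], [19, 21, 232], [20, 22, 234], [21, 21, 234], [21, 21, 234], [19, 21, 235]]
[[120, 3, 74], [150, 3, 73], [120, 4, 70], [105, 8, 61], [120, 5, 55], [150, 4, 57], [40, 10, 79], [20, 20, 113], [14, 44, 140], [11, 113, 171], [12, 193, 209], [14, 228, 223], [12, 161, 220], [11, 87, 208], [15, 45, 198], [18, 35, 197], [18, 35, 198], [19, 35, 197], [18, 35, 198], [18, 35, 199]]
```

View pics/w4.png

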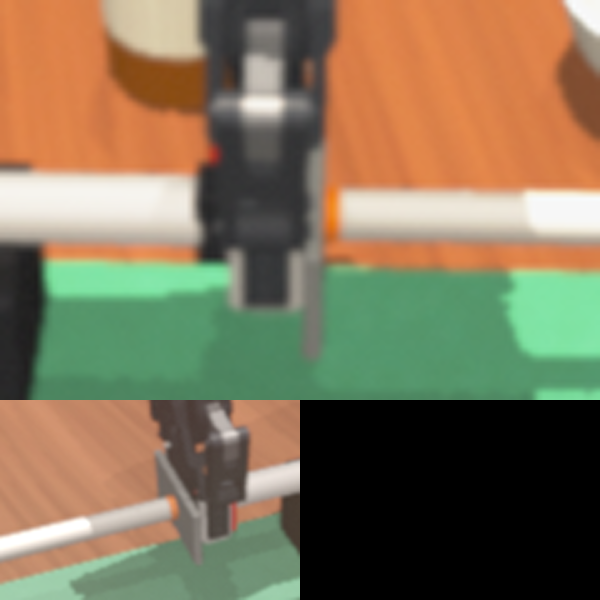

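The visible orange strip is about 4.7 mm wide (crop x 325–339) with half the band hidden, so the plate's rear face is on the band's middle within about 1 mm. I'll dwell there, then close.

Call:
shift_gripper --moves '[[[0,0,0],[0,0,0]],[[0,0,0],[0,0,0]],[[0,0,0],[0,0,0]],[[0,0,0],[0,0,0]]]'

```text
time_s: 4.2
tool_pos: [0.5377, 0.0416, 0.0913]
orientation: [-0.001, 0.101, 0.995, -0.0]
force: [-5.8, -0.8, 2.5]
width: 0.704
finger_force: 2.7
```

Call:
shift_gripper --moves '[[[0,0,0],[0,0,0]],[[0,0,0],[0,0,0]],[[0,0,0],[0,0,0]],[[0,0,0],[0,0,0]],[[0,0,0],[0,0,0]]]' --finger_gap 0.0

```text
time_s: 4.7
tool_pos: [0.538, 0.0416, 0.0923]
orientation: [-0.0, 0.101, 0.995, -0.0]
force: [-6.7, -0.2, 5.6]
width: 0.252
finger_force: 61.1
```

Call:
shift_gripper --moves '[[[0,0,0],[0,0,0]],[[0,0,0],[0,0,0]],[[0,0,0],[0,0,0]],[[0,0,0],[0,0,0]],[[0,0,0],[0,0,0]]]' --finger_gap 0.0

```text
time_s: 5.2
tool_pos: [0.538, 0.0416, 0.0923]
orientation: [-0.0, 0.101, 0.995, -0.0]
force: [-6.3, -0.6, 5.3]
width: 0.256
finger_force: 61.0
```

```bash
python3 look.py w5
```

```text
t 5.2 tcp in start-head frame [-37.5  -1.2   7.3] w 0.2556670021482736 F [6.1 1.9 5.3] 61.04610345326364
tool x,y in stand [[ 1.     0.     0.   ]
 [ 0.    -1.    -0.001]] [-0.05  0.11 -0.15  1.31 -0.    0.16]
side orange [336.0, 232.0] [336, 228, 1, 9, 9] -58.1
```

View pics/w5.png

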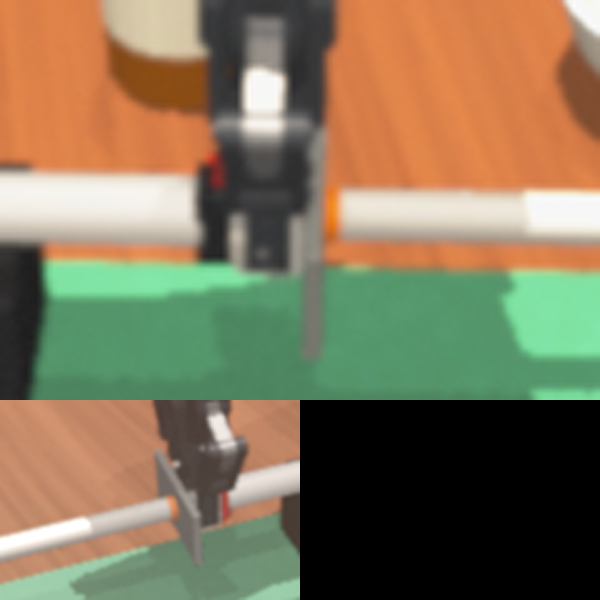

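The plate is still on the mark with the same 325–339 orange strip. The fingers are closed to about 22 mm (the closed lever measures 23) with a 61 N grip, so the lever is home.

```bash
python3 -c "
from station import bot, eyes, ticket
print(ticket.hand_in())"
```

```text
the job is handed in; nothing more can be done
None
```

The job is handed in at about 5.3 s of the 32 s allowed: by my measurements the leg is on the mark to within about 1 mm, the lever is fully closed, the clamp head is held with about 61 N, and the bottle and bowl were not touched. (The judge returned no verdict, and the cameras showed the stand's +x end pointing toward the robot rather than to its left as the text says, so I followed the images.)

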